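# Fit and hold the knurled drive collar on the bench spindle

### The job

Pull open the drawer of the small parts cabinet (it has a bar handle), take out the knurled collar and put it, right way up, over the spindle of the bench unit. Turn it until one of its hidden keyways drops over the cross pin, then push it fully home against the spring plate and finish while still holding it pushed home: do not let go. Leave the spacer ring, the tape measure and the sanding block where they are.

Things in the scene. Friction and masses are not known exactly. Their poses are not given: they have to be found in the camera images.
- cabinet_drawer0 (a joint): The cabinet's only drawer: slide in m, 0 shut, 0.134 fully open, growing as it is pulled straight out of the cabinet's front (along the cabinet's -x). It moves with about 1 to 3 N and stays where it is left.
- cabinet: Low plywood parts cabinet, 200 deep (x) x 240 wide (y) x 85 mm high, fixed to the bench; origin at the centre of its underside; its front and drawer face its own -x (roughly the robot). It stands left or right of the middle.
- drawer_floor (a point): Centre of the drawer's inner floor, 22 mm above the bench, moving with the drawer; axes as the cabinet's. Inside: 155 (x) x 198 (y) mm; side walls rise to 63 mm and the front panel to 72 mm above the bench. The inside of the front wall is 21 mm behind the drawer's front face.
- cabinet_drawer0_handle (a point): Middle of the drawer's handle, a dark steel bar of 11 mm diameter, 120 mm long, level along the cabinet's y, 35 mm in front of the drawer's face and 47 mm above the bench, carried by two posts 51 mm either side of this point; moves with the drawer. Its axes are the cabinet's. It can be pinched from above.
- collar: Knurled aluminium ring, 52 mm across (50 mm between fingers), 44 mm high, about 0.2 kg; origin at the centre of its underside, z up its axis. It lies right way up in the front half of the shut drawer. Bore 28.4 mm, right through; four keyways, 9.5 mm wide, 26 mm deep, open only at the underside, hidden from above and outside, lie along its own +x, -x, +y and -y.
- machine: Grey bench spindle unit, 210 (x) x 150 (y) mm, fixed, on the other side of the middle from the cabinet; origin at the centre of its underside. The grey housing is 36 mm high; a black motor cover, 75 (x) x 120 (y) mm, centred 62 mm behind the origin (+x), rises to 86 mm. The upright steel spindle stands 50 mm from the origin along -x.
- seat (a point): Point on the upright steel spindle's axis, 58 mm above the bench: where the collar's origin is when the collar is fully home; z up. The spindle is 26 mm in diameter and narrows over its last 8 mm to 16 mm at its tip, 54 mm above this point.
- pin_top (a point): Point on the spindle's axis level with the top of the cross pin, 21 mm above the seat: a collar whose keyways are not over the pin rests here. The pin is 6 mm thick, 40 mm long overall, level. Its direction differs every time and is not told (this point's axes say nothing of it): turn the collar, a quarter turn at most, until it drops. The fit has about 0.1 rad of play each way.
- plate (a joint): Round steel spring plate, 48 mm across, around the spindle under the pin: slide in m, 0 up (its top 8 mm above the seat point), 0.008 fully pressed, growing downward. It starts to give at 4 N and needs 9.6 N when fully down; the collar's weight alone does not press it, so a collar let go is lifted off home.
- spacer: Bystander: plain smooth dark steel spacer ring, 42 mm across, 22 mm high, lying on the bench near the middle; origin at the centre of its underside.
- tape: Bystander: black tape measure, 62 x 34 x 58 mm high, standing on the bench near the middle; origin at the centre of its underside.
- sandblock: Bystander: cork sanding block, 90 x 50 x 34 mm high, on the bench near the middle; origin at the centre of its underside.

How it is judged (in metres and radians):
On the way, in this order (a step that is already met when the one before it is completed fails the run):
1. the drawer is pulled open (value of joint cabinet_drawer0 above 0.08 m), for 0.1 s.
2. the collar is lifted out of the drawer (height (world z) of collar above 0.095 m), for 0.1 s.
At the end, for the whole second after the job is handed in: The collar is down over the cross pin, its axis within 3 mm and 0.08 rad of the spindle's, its underside within 2.5 mm of fully home with the spring plate pressed at least 5.5 of its 8 mm, still, and the fingers are holding or pressing it (over 2 N) through the last second (horizontal distance between collar and seat below 0.003 m and z of collar in the frame of seat between -0.003 and 0.0025 m and angle between the z axis of collar and the z axis of seat, either way round below 0.08 rad and value of joint plate above 0.0055 m and contact force between the fingers and collar above 2 N and linear speed of collar below 0.02 m/s); the arm keeps its last pose, push and grip.
It fails at once if a bystander is pushed more than 30 mm from its place (distance of any of spacer, tape, sandblock from where it was at the start of the episode above 0.03 m).
It also fails if it takes over 64 s, if anything falls off the work surface, if the arm or the gripper's body presses on something with over 40 N, if the wrist force passes 120 N, or if a joint passes its speed limit or range.

### The arm

A 6-joint arm with a two-finger parallel gripper is mounted at the origin on the work surface. World frame = base frame: x ahead of the robot, y to its left, z up, the work surface at z = 0. Lengths are in mm, angles in rad, forces in N, time in s.
With the tool pointing down it reaches from about 350 to 975 mm from the base axis. Payload 7.1 kg.
Tool frame: the origin (TCP) lies between the finger pads; the fingertips stand 14 mm ahead of it and the grasp point (between the pads) lies 5 mm behind it (ctrl.tcp_to_tips is the distance from the TCP to the fingertips, in mm); z points along the fingers, y is the line along which they close (so a half turn about z gives the same grasp; the last joint's range is limited). The gripper opens to 88 mm and grips with 3 to 60 N. Pads are 20 mm wide; open, the fingers measure 115 mm over their backs; the gripper's body (75 mm by 178 mm) begins 61 mm behind the grasp point.
Start: joints at [-1.137, 0.423, 1.63, -0, 1.089, -0.019], TCP at [273.442, -561.991, 236.675] pointing down, gripper open.
Joint ranges: [-3, 3], [-0.9, 2.11], [0.09, 2.58], [-1.31, 4.45], [0.11, 2.69], [-2.54, 2.54]. Speed limits (rad/s): [2.39, 2.39, 3.01, 3.14, 3.14, 3.14].

### API

Orientations are given as a rotation vector (axis times angle).
In Python, from workcell import ctrl gives the robot as it stands.
- The arm moves only by the tool apply_moves, never from a script. Its argument "series" is a list that holds one entry, the list of rows, each a list of 7 numbers: the shift along the tool's x, y, z in cm, then the turn, a rotation vector about the tool's x, y, z in degrees, then the opening, from 0 (shut) to 1 (fully open). A call has 1 to 12 rows; each row shifts and turns the commanded pose from where the row before left it, along the tool's axes as they then stand; what a row does not reach is not made up. A row lasts 1/10 s, in which the tool goes at most 50 mm and 8.59 degrees, less where a joint would pass 70% of its speed; a pose out of reach is approached as far as the arm can. A call with a gripper value outside its range is refused whole. The fingers move at their own pace and stop on an object; the grip force is fixed at half the most. Time passes only in rows, so rows that do not move let the fingers close. It gives the time, the measured TCP pose, the force and the opening at its end, in the units of the state.
- ctrl.get_obs(): the state, without advancing time (a new reading comes with each control period).
- ctrl.get_image(name): name is "scene" or "top" or "wrist"; returns a dict with "img" (400x640x3 uint8, blue, green, red), "K" (3x3 intrinsics, pixels), "dist" ([k1, k2, p1, p2, k3] as OpenCV has them; the pictures are not rectified), "cam_to_world" (4x4, takes a point from camera to world coordinates). Camera axes: x right, y down, z forward; pixel columns grow to the right and rows downward; lengths in mm; the calibration is good to about 2 mm. A picture is of the moment at which its call begins. There is no depth.
- ctrl.close_job(): hands the job in, once; it reports no verdict.
The state is a dict: "t": time; "qpos": joint angles; "qvel": joint speeds; "joint_torque": joint torques, N m; "ee_pos": TCP position; "orientation": TCP orientation; "ft_force": force on the tool from outside, world axes, zero at the start; "moment": the same for the moment, N m; "width": finger opening in mm.
Only numpy, scipy, OpenCV 4.12 (cv2) and the standard library are available. Lean on these libraries where they do the work, as an engineer would, in place of code of your own. Each camera call takes 0.05 s, during which the arm holds its last target. There are 200 camera calls.

## Working session

There is one attempt and no reset: what is moved stays moved. The work goes in short steps, Python scripts to look and compute and a tool call to move; the robot and the scene stay as the last step left them, time stands still between calls to the robot, and variables do not carry over. Pictures are saved under pics/ and viewed, on a budget of 10 in all, crops included, one or two more only if the job needs it, and the job is handed in when it is done.

Besides the shell and the picture viewer there is one more tool, called after ">>>" as name([rows], argument=value, ...), one row to a line, values as JSON. apply_moves: Moves the arm, as the interface text tells. Its arguments: {"type":"object","properties":{"series":{"type":"array","items":{"type":"array","items":{"type":"array","items":{"type":"number"}}}}},"required":["series"]}

```bash
mkdir -p pics
cat > h.py <<'E'
import numpy as np, cv2
from scipy.spatial.transform import Rotation as R
from workcell import ctrl
def ray(im,uv):
    p=cv2.undistortPoints(np.array(uv,float).reshape(-1,1,2),im["K"],np.array(im["dist"],float)).reshape(-1,2)
    T=np.array(im["cam_to_world"]); d=np.c_[p,np.ones(len(p))]@T[:3,:3].T
    return T[:3,3],d
def at_z(im,uv,z):
    o,d=ray(im,uv); return o+d*((z-o[2])/d[:,2])[:,None]
def proj(im,P):
    T=np.linalg.inv(np.array(im["cam_to_world"]))
    return cv2.projectPoints(np.array(P,float).reshape(-1,3),cv2.Rodrigues(T[:3,:3])[0],T[:3,3],im["K"],np.array(im["dist"],float))[0].reshape(-1,2)
def snap(cam,fn):
    im=ctrl.get_image(cam); im={k:np.array(v) for k,v in im.items()}
    cv2.imwrite("pics/"+fn+".png",im["img"]); np.savez("pics/"+fn+".npz",**im); return im
def load(fn): return dict(np.load("pics/"+fn+".npz"))
def st():
    o=ctrl.get_obs(); Rm=R.from_rotvec(o["orientation"]).as_matrix()
    return o,np.array(o["ee_pos"]),Rm
def go(P,yaw=None):
    "shift in tool axes (cm) to world point P; yaw: desired world yaw (deg) of tool y (mod 180)"
    o,p,Rm=st(); print("t",o["t"],"p",p.round(1),"F",np.round(o["ft_force"],1),"w",o["width"])
    print("tool y yaw",np.degrees(np.arctan2(Rm[1,1],Rm[0,1])).round(2)," tool z",Rm[:,2].round(3))
    print("shift cm",(Rm.T@(np.array(P)-p)/10).round(2))
    if yaw is not None:
        d=(yaw-np.degrees(np.arctan2(Rm[1,1],Rm[0,1]))+90)%180-90
        print("turn about world z",d.round(2),"=> tool z turn",(-d).round(2), "q6",o["qpos"][5])
E
python3 - <<'E'
from h import *
a=snap("top","top0");b=snap("scene","scene0")
cv2.imwrite("pics/both.png",np.vstack([a["img"],b["img"]])[:, :][::1] if 0 else cv2.resize(np.hstack([a["img"],b["img"]]),(800,250)))
print(st()); print(a["cam_to_world"],a["K"]); print(b["cam_to_world"])
E
```

```text
({'t': 0.1, 'qpos': array([-1.13699333e+00,  4.23740702e-01,  1.63059595e+00, -4.14697101e-05,
        1.08863341e+00, -1.90146806e-02]), 'qvel': array([-0.00188711, -0.00076428, -0.0038935 , -0.00023221, -0.00031973,
        0.00071425]), 'joint_torque': array([-2.64710936e-03, -5.45618570e+01, -2.74324179e+01,  6.44029467e-02,
        1.87463744e-02, -3.81529048e-05]), 'ee_pos': array([ 273.23930272, -561.56852683,  236.00116732]), 'orientation': array([-3.06010255e+00, -7.04951626e-01,  5.01757726e-04]), 'ft_force': array([ 0.29236726, -0.31176121,  0.54286206]), 'moment': array([-0.00216331, -0.06142206, -0.02285671]), 'width': 87.81091208515778}, array([ 273.23930272, -561.56852683,  236.00116732]), array([[ 8.99209509e-01,  4.37517868e-01, -6.12298122e-04],
       [ 4.37518296e-01, -8.99208661e-01,  1.23438266e-03],
       [-1.05193029e-05, -1.37786026e-03, -9.99999051e-01]]))
[[ 3.14371793e-03 -9.95533047e-01  9.43613794e-02  4.75804121e+02]
 [-9.99948280e-01 -2.21683646e-03  9.92589754e-03 -1.87468212e+01]
 [-9.67237527e-03 -9.43877032e-02 -9.95488527e-01  8.65837248e+02]
 [ 0.00000000e+00  0.00000000e+00  0.00000000e+00  1.00000000e+00]] [[404.73114402   0.         314.04984474]
 [  0.         404.73114402 200.81254192]
 [  0.           0.           1.        ]]
[[-8.42808994e-01  3.05111738e-01 -4.43373237e-01  9.06655126e+02]
 [ 5.37696806e-01  5.13391885e-01 -6.68813066e-01  5.03881014e+02]
 [ 2.35615049e-02 -8.02082041e-01 -5.96748905e-01  5.62549816e+02]
 [ 0.00000000e+00  0.00000000e+00  0.00000000e+00  1.00000000e+00]]
```

View pics/top0.png

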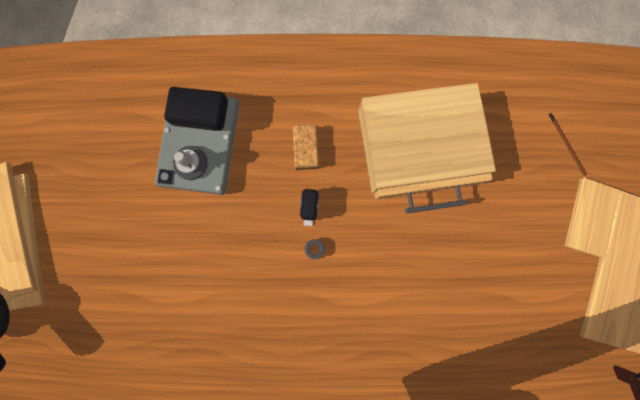

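View pics/scene0.png

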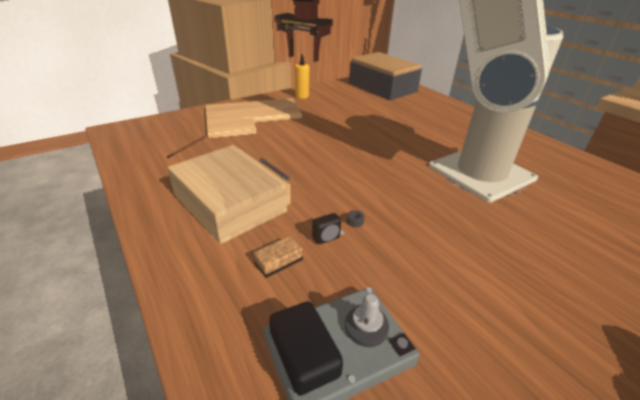

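Top view: the cabinet is on the right, with the handle bar from (407,211) to (467,203). The machine is on the left, with the spindle tip near (183,157). The bystanders run along column 310. Next I measure these.

Run:
```python
from h import *
a=load("top0")
h=at_z(a,[[407,211],[467,203]],47); print("handle",h.round(1),h.mean(0).round(1))
d=h[1]-h[0]; print("handle yaw",np.degrees(np.arctan2(d[1],d[0])),np.linalg.norm(d))
c=at_z(a,[[361,100],[478,85],[494,172],[373,192]],85); print(c.round(1))
for i,j in ((0,1),(3,2),(3,0),(2,1)):
  e=c[j]-c[i]; print(np.degrees(np.arctan2(e[1],e[0])).round(2),np.linalg.norm(e).round(1))
print("tip",at_z(a,[[181,156]],112).round(1),"mach corners",at_z(a,[[156,187],[222,193],[239,98]],36).round(1))
print("by",at_z(a,[[305,147],[309,205],[315,249]],30).round(0))
```

```text
handle [[ 533.  -199.8   47. ]
 [ 549.6 -325.    47. ]] [ 541.3 -262.4   47. ]
handle yaw -82.45888680409267 126.34736550172084
[[ 752.5 -104.2   85. ]
 [ 788.  -344.9   85. ]
 [ 608.1 -368.4   85. ]
 [ 567.3 -125.5   85. ]]
-81.6 243.3
-80.45 246.3
6.56 186.4
7.44 181.4
tip [[633.2 244.8 112. ]] mach corners [[583.  323.1  36. ]
 [570.4 181.   36. ]
 [774.9 150.7  36. ]]
by [[669.   9.  30.]
 [546.   0.  30.]
 [456. -13.  30.]]
```

>>> apply_moves([
  [[0,0,0,0,0,-8,0.36],[0,0,0,0,0,-8,0.36],[0,0,0,0,0,-8,0.36],[0,0,0,0,0,-8,0.36],[0,0,0,0,0,-8,0.36],[0,0,0,0,0,-8,0.36],[0,0,0,0,0,-8,0.36],[0,0,0,0,0,-8,0.36],[0,0,0,0,0,-8,0.36]],
])

```text
t: 1.0
ee_pos: [273.3, -561.7, 236.2]
orientation: [-2.055, -2.375, -0.001]
ft_force: [-1.0, 0.2, 0.1]
width: 31.7
```

```bash
python3 -c "
from h import *
go([515,-264,190],8)"
```

```text
t 1.0 p [ 273.3 -561.7  236.2] F [-1.   0.2  0.1] w 31.68945927685731
tool y yaw 8.27  tool z [-0.     0.001 -1.   ]
shift cm [25.98 28.2   4.64]
turn about world z -0.27 => tool z turn 0.27 q6 -1.2813936355097657
```

>>> apply_moves([
  [[2.6,2.8,0.4,0,0,0,0.36],[2.6,2.8,0.5,0,0,0,0.36],[2.6,2.8,0.4,0,0,0,0.36],[2.6,2.8,0.5,0,0,0,0.36],[2.6,2.8,0.4,0,0,0,0.36],[2.6,2.8,0.5,0,0,0,0.36],[2.6,2.8,0.4,0,0,0,0.36],[2.6,2.8,0.5,0,0,0,0.36],[2.6,2.8,0.5,0,0,0,0.36],[2.6,2.8,0.5,0,0,0,0.36],[0,0,0,0,0,0,0.36],[0,0,0,0,0,0,0.36]],
])

```text
t: 2.2
ee_pos: [514.8, -265.1, 190.2]
orientation: [-2.059, -2.371, 0.001]
ft_force: [0.9, -1.3, 0.1]
width: 31.4
```

```bash
python3 -c "
from h import *
go([541,-262,42],8)
w=snap('wrist','w1'); print(w['cam_to_world'].round(2)); print(proj(w,[[541.3,-262.4,47],[533,-200,47],[549.6,-325,47]]))"
```

```text
t 2.2 p [ 514.8 -265.1  190.2] F [ 0.9 -1.3  0.1] w 31.38553930537935
tool y yaw 8.07  tool z [-0.001  0.    -1.   ]
shift cm [-0.07  2.65 14.82]
turn about world z -0.07 => tool z turn 0.07 q6 -0.6364617144084931
[[ 9.9000e-01  1.3000e-01  4.0000e-02  5.0255e+02]
 [ 1.4000e-01 -9.5000e-01 -2.9000e-01 -1.8292e+02]
 [-0.0000e+00  3.0000e-01 -9.6000e-01  3.3692e+02]
 [ 0.0000e+00  0.0000e+00  0.0000e+00  1.0000e+00]]
[[348.09440137 194.29539281]
 [350.56899697 124.42805396]
 [345.72519009 256.34247789]]
```

View pics/w1.png

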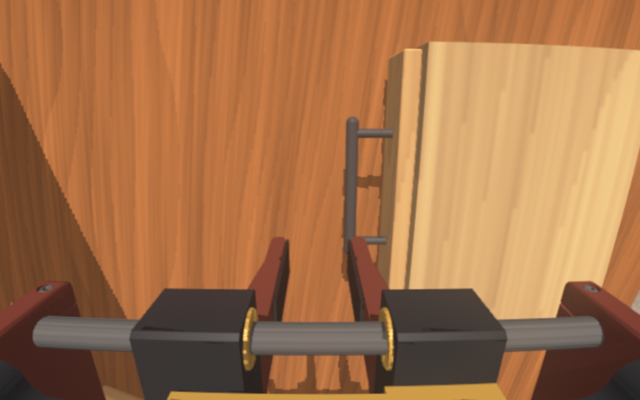

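The wrist view shows the bar running from (352,118) down column 351. The posts meet it at rows 133 and 240.

```bash
python3 -c "
from h import *
w=load('w1'); p=at_z(w,[[352,133],[350,240]],47); print(p.round(1),p.mean(0).round(1),np.degrees(np.arctan2(*(p[1]-p[0])[[1,0]])))
go([*p.mean(0)[:2],42],8)
e=at_z(w,[[428,45],[606,220]],85);print(e)
"
```

```text
[[ 535.5 -207.1   47. ]
 [ 550.8 -307.2   47. ]] [ 543.1 -257.2   47. ] -81.30624596171513
t 2.25 p [ 514.5 -265.8  190.4] F [ 0.8 -1.3  0. ] w 31.51499395685739
tool y yaw 7.98  tool z [-0.001  0.    -1.   ]
shift cm [ 0.46  2.97 14.84]
turn about world z 0.02 => tool z turn -0.02 q6 -0.6364828510299583
[[ 574.58544745 -134.44352179   85.        ]
 [ 762.16720483 -242.9975471    85.        ]]
```

>>> apply_moves([
  [[0.5,3.0,3,0,0,0,0.36],[0,0,3,0,0,0,0.36],[0,0,3,0,0,0,0.36],[0,0,3,0,0,0,0.36],[0,0,2.8,0,0,0,0.36],[0,0,0,0,0,0,0.36],[0,0,0,0,0,0,0],[0,0,0,0,0,0,0],[0,0,0,0,0,0,0],[0,0,0,0,0,0,0],[0,0,0,0,0,0,0]],
])

```text
t: 3.35
ee_pos: [544.1, -257.6, 44.4]
orientation: [2.06, 2.369, -0.001]
ft_force: [-4.8, -2.9, 7.4]
width: 9.9
```

>>> apply_moves([
  [[0,-1,0,0,0,0,0],[0,-1.2,0,0,0,0,0],[0,-1.2,0,0,0,0,0],[0,-1.2,0,0,0,0,0],[0,-1.2,0,0,0,0,0],[0,-1.2,0,0,0,0,0],[0,-1.2,0,0,0,0,0],[0,-1.2,0,0,0,0,0],[0,-1.2,0,0,0,0,0],[0,-1.2,0,0,0,0,0],[0,-0.6,0,0,0,0,0],[0,0,0,0,0,0,0]],
])

```text
t: 4.55
ee_pos: [421.8, -275.8, 44.4]
orientation: [2.059, 2.366, -0.0]
ft_force: [0.7, -5.9, 6.6]
width: 10.5
```

>>> apply_moves([
  [[0,0,0,0,0,0,0.36],[0,0,0,0,0,0,0.36],[0,0,0,0,0,0,0.36],[0,0,0,0,0,0,0.36],[0,0,-3,0,0,0,0.36],[0,0,-4,0,0,0,0.36],[0,0,-4,0,0,0,0.5],[0,2,-4,0,0,0,1],[0,3,-3,0,0,0,1],[0,3,0,0,0,0,1],[0,0,0,0,0,0,1],[0,0,0,0,0,0,1]],
])

```text
t: 5.75
ee_pos: [499.9, -262.1, 222.0]
orientation: [-2.06, -2.37, 0.001]
ft_force: [-0.9, -0.4, 0.5]
width: 75.8
```

```bash
python3 -c "
from h import *
snap('wrist','w2'); go([500,-262,100],8)"
```

```text
t 5.8 p [ 499.1 -262.2  221.7] F [ 0.1 -0.5 -0.8] w 80.36798444453744
tool y yaw 7.97  tool z [-0.002  0.001 -1.   ]
shift cm [-1.000e-02  1.200e-01  1.217e+01]
turn about world z 0.03 => tool z turn -0.03 q6 -0.6438082905762137
```

View pics/w2.png

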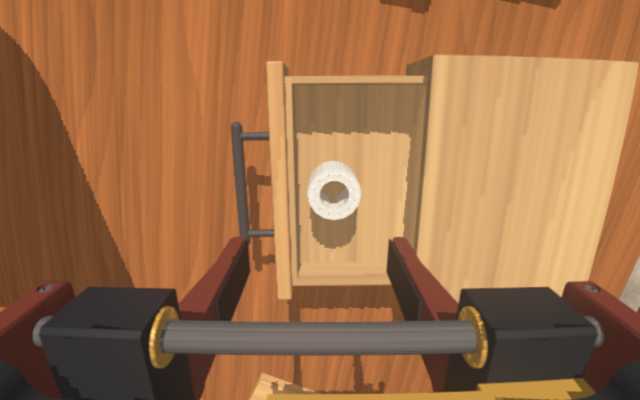

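The drawer is open. The white collar's top face is centred at about (334,193), standing upright near the front wall.

```bash
python3 -c "
from h import *
w=load('w2')
p=at_z(w,[[334,193],[307,193],[361,193],[334,220],[319,192],[349,192]],66);print(p.round(1))
b=at_z(w,[[293,82]],63);print(b)
go([*p[0][:2],42],-82)"
```

```text
[[ 514.3 -263.5   66. ]
 [ 488.7 -267.1   66. ]
 [ 540.  -259.9   66. ]
 [ 518.6 -290.8   66. ]
 [ 500.  -264.5   66. ]
 [ 528.4 -260.5   66. ]]
[[ 463.19639223 -168.59116013   63.        ]]
t 5.8 p [ 499.1 -262.2  221.7] F [ 0.1 -0.5 -0.8] w 80.36798444453744
tool y yaw 7.97  tool z [-0.002  0.001 -1.   ]
shift cm [-0.37  1.53 17.96]
turn about world z -89.97 => tool z turn 89.97 q6 -0.6438082905762137
```

>>> apply_moves([
  [[-0.3,1.5,0,0,0,8.2,1],[0,0,0,0,0,8.2,1],[0,0,0,0,0,8.2,1],[0,0,0,0,0,8.2,1],[0,0,0,0,0,8.2,1],[0,0,0,0,0,8.2,1],[0,0,0,0,0,8.2,1],[0,0,0,0,0,8.2,1],[0,0,0,0,0,8.2,1],[0,0,0,0,0,8.2,1],[0,0,0,0,0,8,1],[0,0,0,0,0,0,1]],
])

```text
t: 7.0
ee_pos: [514.0, -263.6, 221.8]
orientation: [-3.133, -0.214, 0.003]
ft_force: [-0.2, -0.1, 0.2]
width: 88.1
```

```bash
python3 -c "
from h import *
go([514.3,-264,42],-82)"
```

```text
t 7.0 p [ 514.  -263.6  221.8] F [-0.2 -0.1  0.2] w 88.09948011571858
tool y yaw -82.17  tool z [-0.002  0.001 -1.   ]
shift cm [ 0.06  0.06 17.98]
turn about world z 0.17 => tool z turn -0.17 q6 0.9397355986020752
```

>>> apply_moves([
  [[0.05,0,4,0,0,0,1],[0,0,4,0,0,0,1],[0,0,4,0,0,0,1],[0,0,3,0,0,0,1],[0,0,2,0,0,0,1],[0,0,0.9,0,0,0,1],[0,0,0,0,0,0,1],[0,0,0,0,0,0,0.4],[0,0,0,0,0,0,0.4],[0,0,0,0,0,0,0.3],[0,0,0,0,0,0,0.3],[0,0,0,0,0,0,0.3]],
])

```text
t: 8.2
ee_pos: [516.6, -264.0, 44.4]
orientation: [3.133, 0.218, 0.002]
ft_force: [0.7, -2.2, 1.8]
width: 51.2
```

>>> apply_moves([
  [[0,0,0,0,0,0,0.3],[0,0,0,0,0,0,0.3]],
])

```text
t: 8.4
ee_pos: [516.6, -264.1, 44.4]
orientation: [3.133, 0.218, 0.002]
ft_force: [-0.0, -2.3, 5.4]
width: 50.1
```

>>> apply_moves([
  [[0,0,-2,0,0,0,0],[0,0,-4,0,0,0,0],[0,0,-4,0,0,0,0],[0,0,-4,0,0,0,0],[0,0,-2,0,0,0,0],[0,0,0,0,0,-8,0],[0,0,0,0,0,-8,0],[0,0,0,0,0,-8,0],[0,0,0,0,0,-8,0],[0,0,0,0,0,-8,0],[0,0,0,0,0,-5,0],[0,0,0,0,0,0,0]],
])

```text
t: 9.6
ee_pos: [515.4, -263.2, 203.0]
orientation: [-2.81, -1.401, 0.001]
ft_force: [-0.5, 0.3, -2.6]
width: 49.9
```

```bash
python3 -c "
from h import *
go([567,157,205],-37)"
```

```text
t 9.6 p [ 515.4 -263.2  203. ] F [-0.5  0.3 -2.6] w 49.894901816418326
tool y yaw -37.01  tool z [-0.001  0.001 -1.   ]
shift cm [ 36.65 -21.18  -0.17]
turn about world z 0.01 => tool z turn -0.01 q6 0.1532301128224371
```

>>> apply_moves([
  [[1.5,-0.9,0,0,0,0,0],[3.3,-1.9,0,0,0,0,0],[3.6,-2.1,0,0,0,0,0],[3.6,-2.1,0,0,0,0,0],[3.6,-2.1,0,0,0,0,0],[3.6,-2.1,0,0,0,0,0],[3.6,-2.1,0,0,0,0,0],[3.6,-2.1,0,0,0,0,0],[3.6,-2.1,0,0,0,0,0],[3.3,-1.9,0,0,0,0,0],[2.5,-1.4,0,0,0,0,0],[0.8,-0.4,0,0,0,0,0]],
])

```text
t: 10.8
ee_pos: [566.8, 159.7, 203.5]
orientation: [-2.811, -1.402, 0.0]
ft_force: [0.3, 0.9, -1.9]
width: 50.1
```

>>> apply_moves([
  [[0,0,0,0,0,0,0],[0,0,0,0,0,0,0]],
])

```text
t: 11.0
ee_pos: [566.8, 155.7, 203.4]
orientation: [2.812, 1.4, -0.002]
ft_force: [-0.1, 0.2, -3.4]
width: 50.2
```

```bash
python3 -c "
from h import *
w=snap('wrist','w3'); go([633,245,205],-37); print(proj(w,[633,245,112]),proj(w,[633,245,79]))
cv2.imwrite('pics/w3b.png',cv2.resize(w['img'],(800,500),interpolation=cv2.INTER_CUBIC))"
```

```text
t 11.05 p [566.9 155.3 203.5] F [-0.   1.2 -2.7] w 50.300631335243494
tool y yaw -37.13  tool z [-0.001 -0.    -1.   ]
shift cm [11.15 -0.15 -0.16]
turn about world z 0.13 => tool z turn -0.13 q6 0.8953248310133873
[[318.68801629  54.11896602]] [[318.65297711  59.62444994]]
```

View pics/w3.png

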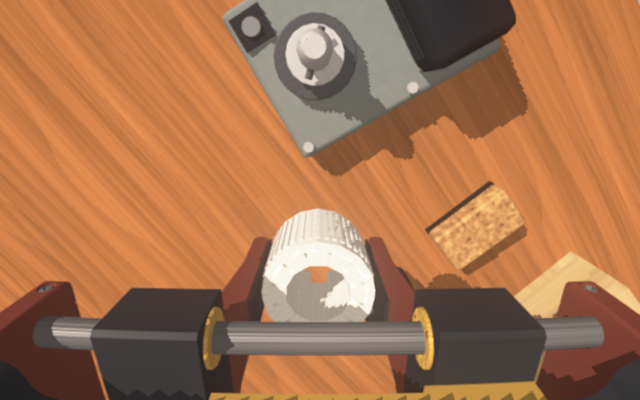

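Wrist view: the spindle sits at about (314,50) with the plate around it, and the pin end shows near (309,72). The collar is held upright at (318,285). I'll zoom in on both.

```bash
python3 -c "
from h import *
w=load('w3')['img']
a=cv2.resize(w[0:110,255:375],(600,550),interpolation=cv2.INTER_CUBIC)
b=cv2.resize(w[230:340,258:378],(600,550),interpolation=cv2.INTER_CUBIC)
c=np.hstack([a,b]);cv2.imwrite('pics/z3.png',cv2.resize(c,(800,367)))"
```

```text
(no output)
```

View pics/z3.png

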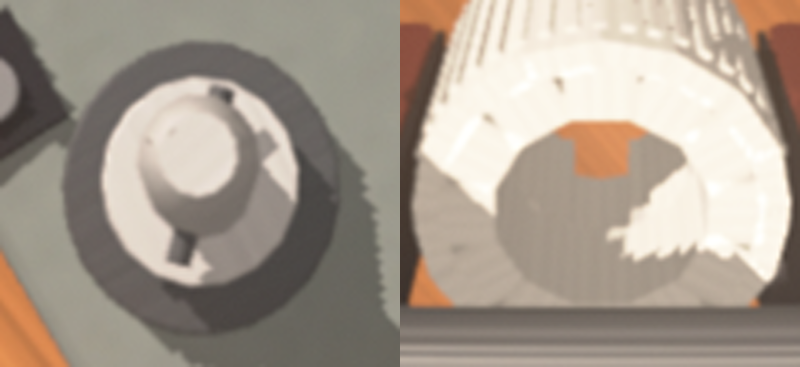

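The zoom is clear on both counts. Pin ends show at full-image (321.6,28.5) and (309,74.4). One keyway shows through the bore at zoom (602,150), aligned with the tool's x axis, so the keyways lie along the tool axes. Next I work out the pin azimuth and the spindle axis.

```bash
python3 -c "
from h import *
w=load('w3'); print(w['K'][0,0],w['cam_to_world'][:3,3])
e=at_z(w,[[321.6,28.5],[309,74.4]],77);d=e[0]-e[1];print(e.round(1),np.linalg.norm(d),'pin az',np.degrees(np.arctan2(d[1],d[0])))
print('tip',at_z(w,[[315,45.6],[303,45.6],[327,45.6]],112).round(1))
print('plate',at_z(w,[[315,54.3],[286,54.3],[344,54.3]],66).round(1))
t=load('top0');print('top tip',at_z(t,[[181,156]],112))
cv2.imwrite('pics/t4.png',cv2.resize(t['img'][130:200,140:230],(540,420),interpolation=cv2.INTER_CUBIC))
"
```

```text
328.56209589705514 [615.48037202 222.13694629 349.96448883]
[[648.4 261.7  77. ]
 [620.5 241.   77. ]] 34.754642290048736 pin az 36.534425828715776
tip [[634.3 250.8 112. ]
 [627.9 255.6 112. ]
 [640.7 245.9 112. ]]
plate [[633.9 251.1  66. ]
 [615.4 265.2  66. ]
 [652.6 237.1  66. ]]
top tip [[633.21986105 244.81697026 112.        ]]
```

```bash
python3 -c "
from h import *
w=load('w3'); o,p,Rm=st()
for uv,n in (([318.6,266],'upper bore edge'),([287,294.5],'left'),([350.4,294.5],'right')):
  q=at_z(w,[uv],225.1)[0]; print(n,(Rm.T@(q-p)).round(1))
go([634.2,251,203],-53.5)"
```

```text
upper bore edge [ 14.3  -1.5 -21.7]
left [  0.2 -15.4 -21.6]
right [  0.2  12.5 -21.7]
t 11.05 p [566.9 155.3 203.5] F [-0.   1.2 -2.7] w 50.300631335243494
tool y yaw -37.13  tool z [-0.001 -0.    -1.   ]
shift cm [11.7  -0.41  0.04]
turn about world z -16.37 => tool z turn 16.37 q6 0.8953248310133873
```

>>> apply_moves([
  [[1.7,-0.25,0,0,0,0,0],[2.5,0,0,0,0,0,0],[2.5,0,0,0,0,0,0],[2.5,0,0,0,0,0,0],[1.7,0,0,0,0,0,0],[0.8,0,0,0,0,0,0],[0,0,1.5,0,0,8.2,0],[0,0,2,0,0,8.2,0],[0,0,1.8,0,0,0,0],[0,0,0.5,0,0,0,0],[0,0,0,0,0,0,0],[0,0,0,0,0,0,0]],
])

```text
t: 12.25
ee_pos: [636.5, 251.0, 146.5]
orientation: [-2.983, -0.985, -0.002]
ft_force: [-0.2, 0.2, -2.3]
width: 50.3
```

```bash
python3 -c "
from h import *
go([635.5,250,140],-53.5); w=snap('wrist','w4')
cv2.imwrite('pics/z4.png',cv2.resize(w['img'][220:340,250:390],(700,600),interpolation=cv2.INTER_CUBIC))"
```

```text
t 12.25 p [636.5 251.  146.5] F [-0.2  0.2 -2.3] w 50.2782680619531
tool y yaw -53.47  tool z [ 0.001  0.    -1.   ]
shift cm [-0.14  0.02  0.65]
turn about world z -0.03 => tool z turn 0.03 q6 1.291486895747683
```

View pics/z4.png

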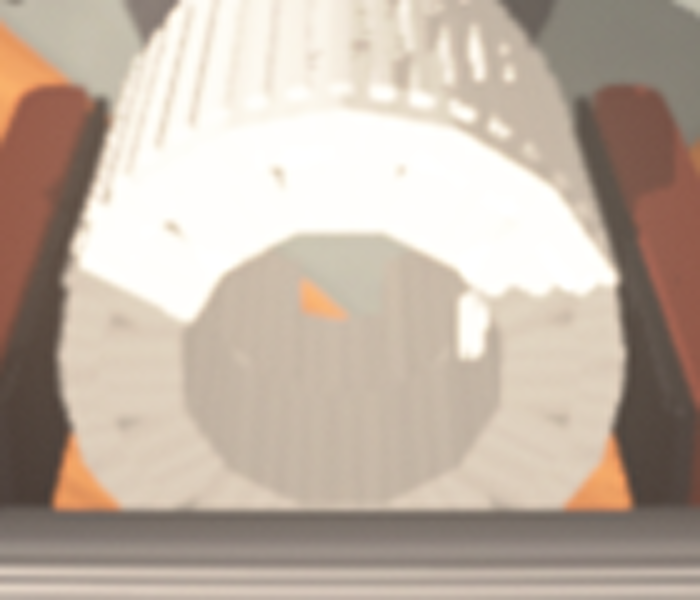

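The spindle can't be seen through the tilted bore view, but the keyway notch is still on the tool's x axis. I'll lower gently and watch the side forces.

>>> apply_moves([
  [[-0.1,0,0.4,0,0,0,0],[0,0,0.4,0,0,0,0],[0,0,0.4,0,0,0,0],[0,0,0.3,0,0,0,0],[0,0,0.3,0,0,0,0],[0,0,0,0,0,0,0]],
])

```text
t: 12.9
ee_pos: [634.8, 250.4, 127.0]
orientation: [2.983, 0.985, -0.002]
ft_force: [0.8, 1.1, -2.4]
width: 50.2
```

>>> apply_moves([
  [[0,0,0.3,0,0,0,0],[0,0,0.3,0,0,0,0],[0,0,0.3,0,0,0,0],[0,0,0,0,0,0,0]],
])

```text
t: 13.3
ee_pos: [634.8, 250.4, 118.1]
orientation: [2.983, 0.985, -0.001]
ft_force: [-0.4, -0.0, -1.9]
width: 50.2
```

>>> apply_moves([
  [[0,0,0.4,0,0,0,0],[0,0,0.4,0,0,0,0],[0,0,0.4,0,0,0,0],[0,0,0.3,0,0,0,0],[0,0,0,0,0,0,0]],
])

```text
t: 13.8
ee_pos: [634.8, 250.4, 103.0]
orientation: [2.983, 0.985, -0.002]
ft_force: [0.1, 0.6, -2.5]
width: 50.6
```

>>> apply_moves([
  [[0,0,0.2,0,0,0,0],[0,0,0.2,0,0,0,0],[0,0,0.2,0,0,0,0],[0,0,0,0,0,0,0]],
])

```text
t: 14.2
ee_pos: [634.9, 250.5, 97.4]
orientation: [-2.983, -0.985, 0.001]
ft_force: [-0.5, -0.4, -2.4]
width: 50.4
```

>>> apply_moves([
  [[0,0,0.2,0,0,0,0],[0,0,0.2,0,0,0,0],[0,0,0.2,0,0,0,0],[0,0,0,0,0,0,0]],
])

```text
t: 14.6
ee_pos: [634.9, 250.4, 91.3]
orientation: [-2.983, -0.985, 0.001]
ft_force: [-0.3, -0.1, -2.0]
width: 50.2
```

>>> apply_moves([
  [[0,0,0.2,0,0,0,0],[0,0,0.2,0,0,0,0],[0,0,0.1,0,0,0,0],[0,0,0,0,0,0,0]],
])

```text
t: 15.0
ee_pos: [635.2, 250.6, 87.0]
orientation: [-2.983, -0.985, -0.0]
ft_force: [-1.6, -0.3, 3.2]
width: 50.0
```

>>> apply_moves([
  [[0,0,0.2,0,0,0,0],[0,0,0.2,0,0,0,0],[0,0,0.1,0,0,0,0],[0,0,0,0,0,0,0]],
])

```text
t: 15.4
ee_pos: [635.3, 250.6, 81.9]
orientation: [-2.983, -0.985, -0.001]
ft_force: [-1.6, 0.0, 6.1]
width: 50.4
```

>>> apply_moves([
  [[0,0,0.1,0,0,0,0],[0,0,0.1,0,0,0,0],[0,0,0,0,0,0,0]],
])

```text
t: 15.7
ee_pos: [635.3, 250.6, 80.4]
orientation: [-2.983, -0.985, -0.001]
ft_force: [-3.0, -0.5, 7.4]
width: 50.0
```

>>> apply_moves([
  [[0,0,0.1,0,0,0,0],[0,0,0,0,0,0,0],[0,0,0,0,0,0,0]],
])

```text
t: 16.0
ee_pos: [635.4, 250.6, 80.3]
orientation: [-2.983, -0.985, -0.001]
ft_force: [-6.0, -2.1, 15.4]
width: 50.2
```

```bash
python3 -c "
from h import *
go([635,250.5,80],-53.5); print(st()[0]['moment'])"
```

```text
t 16.0 p [635.4 250.6  80.3] F [-6.  -2.1 15.4] w 50.1957638113725
tool y yaw -53.46  tool z [ 0.001  0.    -1.   ]
shift cm [-0.04 -0.01  0.03]
turn about world z -0.04 => tool z turn 0.04 q6 1.291271708740416
[-0.34956767  0.87619791 -0.06500984]
```

>>> apply_moves([
  [[0,0,0,0,0,0,0],[0,0,0,0,0,0,0],[0,0,0,0,0,0,0],[0,0,0,0,0,0,0],[0,0,0,0,0,0,0]],
])

```text
t: 16.5
ee_pos: [635.4, 250.6, 80.3]
orientation: [-2.983, -0.985, -0.001]
ft_force: [-5.1, -2.4, 15.2]
width: 50.2
```

```bash
python3 -c "
from h import *
w=snap('scene','s5'); cv2.imwrite('pics/s5z.png',cv2.resize(w['img'][180:400,180:480],(800,587),interpolation=cv2.INTER_CUBIC))"
```

```text
(no output)
```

View pics/s5z.png

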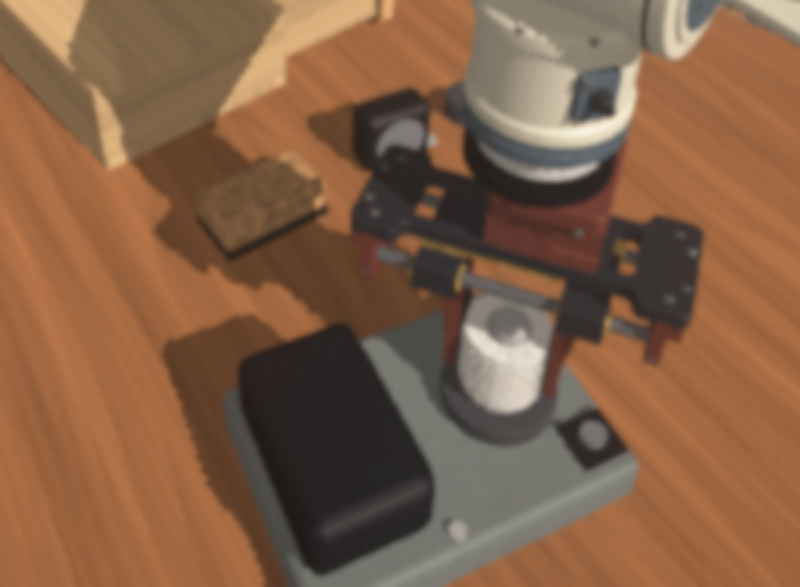

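The collar sits on its base at zoom (500,360) with the spindle tip showing through the bore at (510,322). The fingers still hold it, and the block and tape haven't moved. I'm handing the job in.

```bash
python3 -c "
from workcell import ctrl
print(ctrl.close_job())"
```

```text
the job is handed in; nothing more can be done
None
```

The job is handed in with the collar pushed fully home over the cross pin and the gripper still holding it. It took about 16.5 s of the 64 s allowed; no verdict was reported.

- **Drawer:** I pulled it open about 122 mm by the handle.
- **Collar and pin:** I gripped the collar across its sides and lifted it out. In the wrist picture I could see both the pin's direction and one keyway through the bore. I turned the collar about 16° to line them up before lowering, and it went past the pin height with no upward force.
- **Fully home:** The spring plate began to push back at about the expected height. Then there was a hard stop: force rose from 7.4 N to 15.4 N over the last 1 mm commanded, with almost no movement (80.4 to 80.3 mm). That puts the collar's underside about at the seat height.
- **Last check:** The force held at 15.2 N and the finger opening at 50.2 mm, with the arm still. There was a side force of about 5 N that I left alone, since the bore has only 1.2 mm of clearance around the spindle.
- **Bystanders:** The tape measure and sanding block looked in place in the final picture. The spacer ring was outside that picture, so I did not check it, but the arm never went down near it.
- **Disagreement:** The first overhead estimate of the spindle was about 6 mm off the wrist camera's. I used the wrist value, and the collar went on without side force.

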